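Release a clamped prism block and store it in the divided crate

TASK

Free the black prism block from the clamping fixture by turning the red knob clockwise (seen from above) until it clicks past its detent and stays open with the clamp arm swung aside. Lift the block out and stand it upright on the blue pad, let go of it, then take it again the other way, across its thin direction, and lower it gently, without dropping it, into the free crate cell with the green floor, standing upright with its wider dimension running across the narrow cell, as the two stored blocks stand. Leave the knob open, and do not disturb the stored blocks or the other things on the bench, nor tip the block over.

Things in the scene. Friction and masses are not known exactly. Their poses are not given: they have to be found in the camera images.
- fixture: fixed aluminium clamping fixture, base 92 x 204 x 12 mm (x, y, z); origin at the centre of its underside; nest 50 mm from the origin towards its +y, knob axis 50 mm towards its -y (post 46 mm high on the base). From a pivot pin 92 mm towards -y a small spring strut (up to 78 mm high) reaches to the knob: its over-centre detent.
- nest (a point): centre of the nest floor, 12 mm above the bench, where the block stands. Two steel cheeks (26 mm wide, 8 mm thick, 44 mm high) stand 14.5 mm from it towards the fixture's +y and -y, so the block is taken by its ends that look to the fixture's +x and -x; there only stops 3.5 mm high stand, 23.5 to 28.5 mm from the centre.
- knob_grip (a point): point on the knob's vertical axis at grip height, 100 mm above the bench; turns with the knob. Red grip bar: 52 mm long (point y), 14 mm thick (point x), from 20 mm below to 12 mm above this point; grip it across its 14 mm. A dark clamp arm, 16 mm wide, reaches 112 mm from the axis along point +y, its top 26 mm below this point; closed, it lies 2 mm above the block.
- clamp_knob (a joint): knob and clamp arm angle, rad: 0 = closed (arm over the block), 1.3 = open against its stop; grows clockwise seen from above. An over-centre spring detent resists with up to 0.25 N m and throws the knob back to 0 unless it is turned past about 0.65; beyond that it snaps on towards 1.3 and stays.
- prism_block: the block to move: black, 40 mm wide (its x), 24 mm deep (its y), 48 mm high, 0.12 kg, a brass-ringed glass window on top; origin at the centre of its underside, z up. Starts clamped in the nest, its x along the fixture's x. A half turn makes no difference.
- pad: fixed blue set-down pad 100 x 100 mm, 3 mm thick, on the bench; origin at the centre of its underside.
- crate: fixed grey crate, 134 (x) x 168 (y) x 60 mm high, origin at the centre of its underside; floor and outer walls 5 mm thick, two dividers as high as the walls. Three cells at about y = -54, 0, +54 mm, each 124 mm long (x) and about 49 mm wide (y): a gripper opened along x up to 80 mm fits in; along y there is no room for fingers beside a 40 mm wide block.
- free_tag: flat green label 90 x 34 mm on the floor of the free cell (which of the three varies), origin at the centre of that cell, 5 mm above the bench; x along the cell's length, y across it.
- stored_block_1: block like prism_block already standing in a cell, its x (40 mm side) along the crate's y; leave it alone
- stored_block_2: the other stored block, likewise
- oil_bottle: bystander: white bottle 31 x 31 x 59 mm, origin under its centre
- tissue_pad: bystander: white and blue box 68 x 90 x 32 mm, origin under its centre
- dust_blower: bystander: red rubber blower 54 x 54 x 110 mm, origin under its centre
- loupe: bystander: black loupe 41 x 41 x 36 mm, origin under its centre
There are look-alikes about, which are no part of the job. What is shaped like the prism_block but purple or turquoise is not meant.

How it is judged (in metres and radians):
On the way, in this order (a step that is already met when the one before it is completed fails the run):
1. the knob has been turned past its click, with the block still in the nest (value of joint clamp_knob above 1.1 rad and distance between prism_block and nest below 0.015 m), for 0.2 s.
2. the block stands upright on the blue pad, released (contact force between prism_block and the fingers below 0.1 N and linear speed of prism_block below 0.02 m/s and angle between prism_block's own z axis and vertical below 0.1 rad and x of prism_block in the frame of pad between -0.05 and 0.05 m and y of prism_block in the frame of pad between -0.05 and 0.05 m and z of prism_block in the frame of pad below 0.007 m), for 0.2 s.
At the end, for the whole second after the job is handed in: The block stands at rest and released on the floor of the free cell (within 4 mm of its floor height, within 56 mm along and 12 mm across the cell's centre), upright within 0.1 rad, its wide side across the cell within 0.35 rad; the clamp knob stays beyond 1.1 rad (contact force between prism_block and the fingers below 0.1 N and linear speed of prism_block below 0.02 m/s and angle between prism_block's own z axis and vertical below 0.1 rad and x of prism_block in the frame of free_tag between -0.056 and 0.056 m and y of prism_block in the frame of free_tag between -0.012 and 0.012 m and z of prism_block in the frame of free_tag between -0.004 and 0.004 m and angle between the x axis of prism_block and the y axis of free_tag, either way round below 0.35 rad and value of joint clamp_knob above 1.1 rad); the robot touches nothing.
It fails at once if the block is tipped over (more than 1 rad) (angle between prism_block's own z axis and vertical above 1 rad).
It fails at once if the block is dropped or thrust into the crate (faster than 0.4 m/s inside the cell) (linear speed of prism_block above 0.4 m/s and horizontal distance between prism_block and free_tag below 0.06 m and height (world z) of prism_block below 0.055 m).
It fails at once if a stored block is shifted by more than 15 mm (distance of any of stored_block_1, stored_block_2 from where it was at the start of the episode above 0.015 m).
It fails at once if a bystander is shifted by more than 30 mm (distance of any of oil_bottle, tissue_pad, dust_blower, loupe from where it was at the start of the episode above 0.03 m).
It also fails if it takes over 67 s, if anything falls off the work surface, if the arm or the gripper's body presses on something with over 40 N, if the wrist force passes 120 N, or if a joint passes its speed limit or range.

ROBOT

A 6-joint arm with a two-finger parallel gripper is mounted at the origin on a cart in front of the work surface, level with it; the furniture and walls round the work are solid. World frame = base frame: x ahead of the robot, y to its left, z up, the work surface at z = 0. Lengths are in mm, angles in rad, forces in N, time in s.
With the tool pointing down it reaches from about 400 to 925 mm from the base axis. Payload 12.5 kg.
Tool frame: the origin (TCP) lies midway between the tips of the shut fingers; the grasp point (between the pads) lies 19 mm behind it; z points along the fingers, y is the direction in which the jaws open and shut (so a half turn about z gives the same grasp; the last joint's range is limited). The gripper opens to 95 mm and grips with 3 to 60 N. Pads are 20 mm wide; open, the fingers measure 119 mm over their backs; the gripper's body (75 mm by 180 mm) begins 59 mm behind the grasp point.
Start: joints at [1.199, 0.491, 1.559, -0, 1.092, -0.106], TCP at [164.158, 603.075, 214.661] pointing down, gripper open.
Joint ranges: [-3.1, 3.1], [-0.84, 2.19], [0.05, 2.79], [-1.13, 4.28], [0.06, 2.93], [-2.69, 2.69]. Speed limits (rad/s): [2.22, 2.22, 2.79, 3.14, 3.14, 3.14].

INTERFACE

Orientations are given as [roll, pitch, yaw] about the fixed x, y, z axes, in that order (R = Rz(yaw) Ry(pitch) Rx(roll)).
In Python, from cell import env, eyes, job_done, boxes_of, regions_of gives the robot as it stands.
- The arm moves only by the tool send_rows, never from a script. Its argument "plan" is text: rows parted by semicolons, each of 5 numbers parted by spaces: the shift along the tool's x, y, z in mm, then the turn about the tool's z in rad, then the finger opening in mm, from 0 to 95.1. In form: x y z roll gripper; .... A call has 1 to 8 rows; each row shifts and turns the pose as measured when the row begins, along the tool's axes as they then stand; what a row does not reach is not made up. A row lasts 1/10 s, in which the tool goes at most 50 mm and 8.59 degrees, less where a joint would pass 70% of its speed; a pose out of reach is approached as far as the arm can. A call with a gripper value outside its range is refused whole. The fingers move at their own pace and stop on an object; the grip force is fixed at half the most. Time passes only in rows, so rows that do not move let the fingers close. It gives the time, the measured TCP pose, the force and the opening at its end, in the units of the state.
- env.state(): the state, without advancing time (a new reading comes with each control period).
- eyes.read_camera(name): name is "scene" or "top"; returns a dict with "image" (384x512x3 uint8, red, green, blue), "vertical_fov" (degrees; the focal length in pixels is half the picture's height over the tangent of half this angle, whatever the lens; pixels are square), "cx", "cy" (the principal point, pixels), "extrinsics" (4x4, takes a point from camera to world coordinates). Camera axes: x right, y up, looking along -z (the intrinsics and any distortion apply to the point x, -y, -z); pixel columns grow to the right and rows downward; lengths in mm; the calibration is good to about 2 mm. A picture is of the moment at which its call begins. There is no depth.
- job_done(): hands the job in, once; it reports no verdict.
Trained networks look in a picture, given as the dict that the camera call returned (one of the last four; its "shot" number tells which), for a name from the list of things; names that differ only in an ending like _2 or _b are one class to them, and where a whole thing is asked for, a point or a joint stands for the part that bears it (a point fixed in the world has none). Each returns a list of dicts, best first, with "confidence" (0 to 1); they miss things now and then, are a little off and sometimes report something else, mostly with a low value. They report only what shows in the picture. A call takes as long as a camera call. They do not tell look-alikes from the thing itself.
- boxes_of(target, picture): "bbox" ([left, top, width, height] in pixels, round what is visible of it).
- regions_of(target, picture): "pixels" (384x512 bool, what is visible of it) and "bbox" ([left, top, width, height] in pixels, round what is visible of it).
The state is a dict: "t": time; "joints": joint angles; "qvel": joint speeds; "tau": joint torques, N m; "eef_pos": TCP position; "tcp_rot": TCP orientation; "ft_force": force on the tool from outside, world axes, zero at the start; "moment": the same for the moment, N m; "opening": opening from 0.0 (shut) to 1.0 (fully open).
Only numpy, scipy, OpenCV 4.12 (cv2) and the standard library are available. Lean on these libraries where they do the work, as an engineer would, in place of code of your own. Each camera call takes 0.05 s, during which the arm holds its last target.

## Working session

There is one attempt and no reset: what is moved stays moved. The work goes in short steps, Python scripts to look and compute and a tool call to move; the robot and the scene stay as the last step left them, time stands still between calls to the robot, and variables do not carry over. Pictures are saved under pics/ and viewed, and the job is handed in when it is done.

Besides the shell and the picture viewer there is one more tool, called after "Call:" by a JSON object that holds its "op" and its "data". send_rows: Moves the arm, as the interface text tells. Its arguments: {"type":"object","properties":{"plan":{"type":"string"}},"required":["plan"]}

```bash
ls; mkdir -p pics
cat > h.py <<'E'
import numpy as np, cv2
from cell import env, eyes, job_done, boxes_of, regions_of
def snap(name,fn,up=1):
    p=eyes.read_camera(name)
    cv2.imwrite('pics/'+fn,cv2.cvtColor(p['image'],cv2.COLOR_RGB2BGR)); return p
def f(p): return p['image'].shape[0]/2/np.tan(np.radians(p['vertical_fov'])/2)
E
python3 - <<'E'
from h import *
for n in ['scene','top']:
    p=snap(n,n+'0.png'); print(n,{k:v for k,v in p.items() if k!='image'})
print(env.state())
E
```

```text
pics
scene {'vertical_fov': 57.19034548189643, 'cx': 259.1675574649267, 'cy': 191.5267776212942, 'extrinsics': array([[-8.02917807e-01,  4.59135731e-01, -3.80154410e-01,
         2.17399384e+02],
       [-5.95990188e-01, -6.06685028e-01,  5.26050352e-01,
         5.44243257e+02],
       [ 1.08945234e-02,  6.48943493e-01,  7.60758603e-01,
         8.42005208e+02],
       [ 0.00000000e+00,  0.00000000e+00,  0.00000000e+00,
         1.00000000e+00]]), 'shot': 1}
top {'vertical_fov': 49.1082125631267, 'cx': 260.89038502138857, 'cy': 190.54481342364966, 'extrinsics': array([[ 7.00829443e-03,  9.81253352e-01, -1.92594766e-01,
         3.39900897e+02],
       [-9.99854280e-01,  9.87433980e-03,  1.39253828e-02,
         4.34212221e+01],
       [ 1.55660747e-02,  1.92469108e-01,  9.81179566e-01,
         1.33510314e+03],
       [ 0.00000000e+00,  0.00000000e+00,  0.00000000e+00,
         1.00000000e+00]]), 'shot': 2}
{'t': 0.1, 'joints': array([ 1.19938744e+00,  4.91488362e-01,  1.55938094e+00, -1.56478751e-05,
        1.09176919e+00, -1.05627104e-01]), 'qvel': array([ 1.63703255e-03, -1.86638617e-03, -1.74707037e-03,  1.42192477e-03,
       -4.24670068e-04, -4.85093193e-05]), 'tau': array([ 2.34129715e-03, -6.13626695e+01, -2.58608401e+01,  6.93726470e-02,
        4.69639746e-02, -7.62128366e-05]), 'eef_pos': array([164.07882597, 602.83935721, 214.12959266]), 'tcp_rot': array([-3.14055117e+00, -9.64624634e-05,  2.87581804e+00]), 'ft_force': array([ 0.32384463, -0.91395165, -0.23986716]), 'moment': array([-0.01198579, -0.00069506, -0.02868083]), 'opening': 1.0000068796653907}
```

View pics/scene0.png

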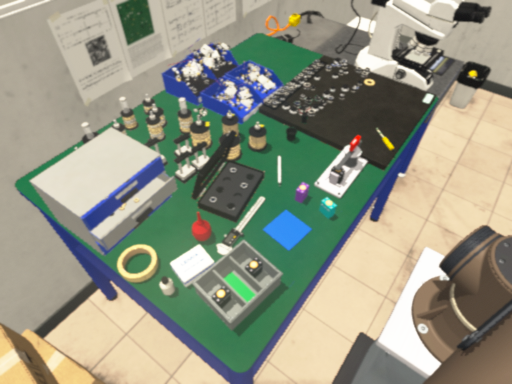

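View pics/top0.png

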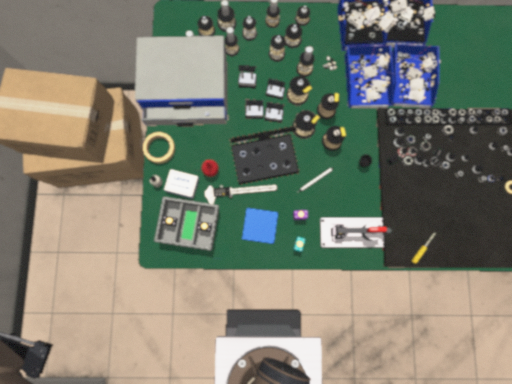

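Run:
```python
from h import *
for n in ['scene','top']:
    p=eyes.read_camera(n); 
    for t in ['fixture','knob_grip','prism_block','pad','crate','free_tag','stored_block_1','oil_bottle','tissue_pad','dust_blower','loupe']:
        for r in regions_of(t,p)[:4]:
            m=r['pixels']; v,u=np.nonzero(m); print(n,t,round(r['confidence'],2),np.round(r['bbox'],1),m.sum(),u.mean().round(1),v.mean().round(1))
    im=cv2.cvtColor(p['image'],cv2.COLOR_RGB2BGR)
    if n=='scene':
        a=im[125:205,280:400]; b=im[195:335,150:320]
    else:
        a=im[200:260,290:400]; b=im[150:265,140:290]
    cv2.imwrite(f'pics/{n}_a.png',cv2.resize(a,None,fx=6,fy=6,interpolation=2)); cv2.imwrite(f'pics/{n}_b.png',cv2.resize(b,None,fx=4,fy=4,interpolation=2))
```

```text
scene fixture 0.77 [313.  136.1  55.4  58.6] 1357 343.0 169.4
scene fixture 0.54 [193.  238.7  86.4  93.8] 3704 237.1 283.3
scene knob_grip 0.56 [335.3 138.6  22.6  32.5] 310 349.6 153.0
scene prism_block 0.82 [321.6 198.6  16.6  20.7] 227 327.7 207.7
scene prism_block 0.45 [296.  181.7  11.9  18.3] 187 302.6 191.7
scene pad 0.57 [264.  210.7  46.2  40.2] 980 287.1 229.9
scene crate 0.81 [193.7 240.5  85.2  92.6] 3620 237.2 283.4
scene free_tag 0.54 [224.8 276.5  29.9  24.4] 359 239.7 286.6
scene stored_block_1 0.63 [211.5 285.9  19.5  22.4] 260 222.0 296.3
scene stored_block_1 0.63 [244.6 257.8  21.   21.5] 249 254.6 266.9
scene oil_bottle 0.6 [163.2 277.9  13.5  18.8] 199 167.0 285.5
scene tissue_pad 0.84 [170.1 247.1  46.7  42.8] 948 191.7 265.1
scene dust_blower 0.59 [194.2 216.6  20.7  24.6] 328 201.2 229.3
scene dust_blower 0.16 [284.7 126.1  12.9  17.2] 155 291.0 133.1
scene loupe 0.71 [284.4 127.2  13.6  15.3] 134 291.2 133.2
scene loupe 0.32 [263.8 208.3  51.9  40.8] 1031 287.2 229.5
top fixture 0.88 [321.9 214.5  66.5  36.1] 1788 352.4 231.9
top fixture 0.6 [165.4 171.   33.9  26.1] 695 181.1 183.5
top knob_grip 0.91 [338.6 222.2  49.1  17.4] 426 366.2 230.2
top prism_block 0.63 [291.2 211.5  17.3  11.9] 142 298.9 214.7
top prism_block 0.56 [336.  227.3   7.9  12. ] 77 338.3 232.6
top prism_block 0.51 [292.4 239.5  12.2  11.9] 89 298.1 243.9
top pad 0.78 [243.4 212.   33.5  29.9] 962 259.1 225.7
top crate 0.65 [153.5 195.4  64.   55.3] 2234 186.1 223.2
top free_tag 0.78 [181.6 211.3  14.5  30.3] 310 188.4 224.8
top stored_block_1 0.7 [160.8 214.1  15.1  10. ] 126 169.7 220.9
top oil_bottle 0.63 [150.4 172.1   9.5  15.5] 94 155.2 180.8
top tissue_pad 0.84 [165.2 171.5  31.6  28.4] 648 180.9 183.5
top dust_blower 0.5 [202.  158.5  16.2  18.5] 226 209.1 167.6
top loupe 0.69 [362.5 155.3   9.7  12.7] 129 364.7 160.2
```

View pics/scene_a.png

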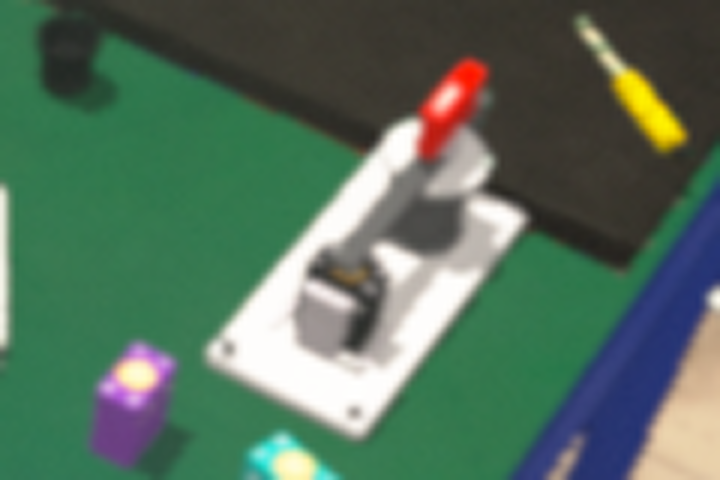

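View pics/top_a.png

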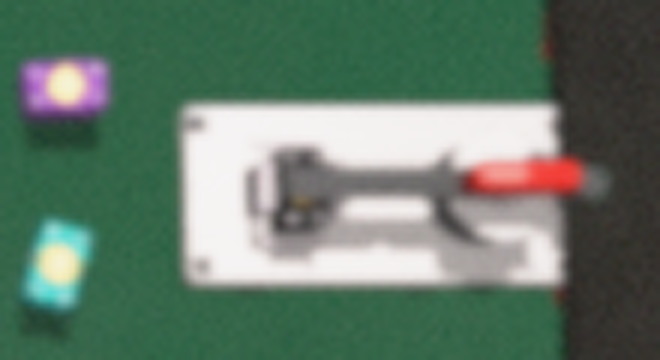

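View pics/scene_b.png

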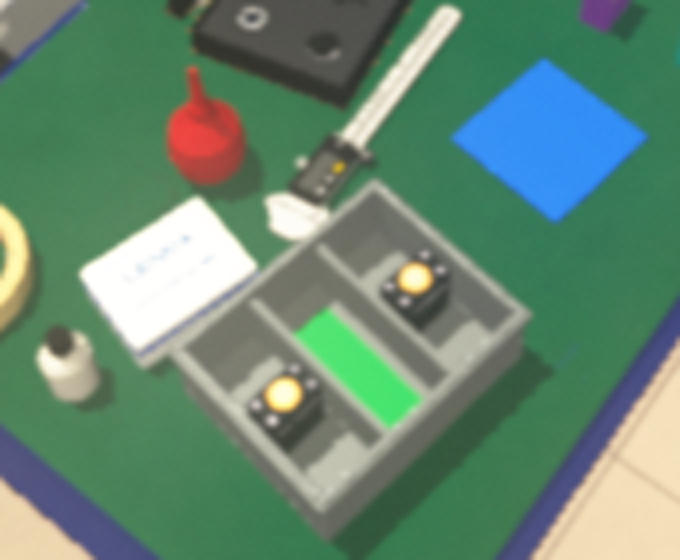

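View pics/top_b.png

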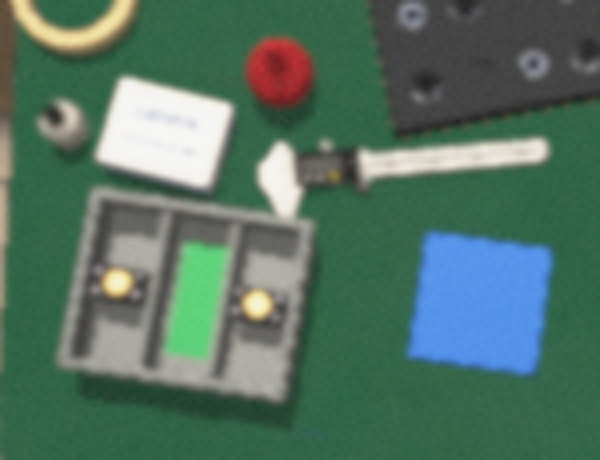

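```bash
cat >> h.py <<'E'
from scipy.optimize import least_squares
def unproj(p,uv,z):
    uv=np.atleast_2d(uv).astype(float); F=f(p); E=p['extrinsics']
    d=np.c_[(uv[:,0]-p['cx'])/F,-(uv[:,1]-p['cy'])/F,-np.ones(len(uv))]@E[:3,:3].T
    o=E[:3,3]; s=(z-o[2])/d[:,2]; return o+d*s[:,None]
def proj(p,X):
    X=np.atleast_2d(X); E=p['extrinsics']; c=(X-E[:3,3])@E[:3,:3]; F=f(p)
    return np.c_[p['cx']+F*c[:,0]/-c[:,2], p['cy']-F*c[:,1]/-c[:,2]]
def rectres(q,P,w,h):
    c,s=np.cos(q[2]),np.sin(q[2]); d=P[:,:2]-q[:2]
    x=np.abs(d[:,0]*c+d[:,1]*s)-w/2; y=np.abs(-d[:,0]*s+d[:,1]*c)-h/2
    return np.where((x>0)&(y>0),np.hypot(x,y),np.maximum(x,y))
def fitrect(P,w,h,q0):
    r=least_squares(rectres,q0,args=(P,w,h),loss='soft_l1',f_scale=2)
    return r.x,np.median(np.abs(rectres(r.x,P,w,h)))
def contour(mask_fn,p,box,up=4):
    l,t,w,h=box; im=cv2.resize(p['image'][t:t+h,l:l+w],None,fx=up,fy=up,interpolation=cv2.INTER_CUBIC)
    m=mask_fn(im.astype(int)).astype(np.uint8)
    cs,_=cv2.findContours(m,cv2.RETR_EXTERNAL,cv2.CHAIN_APPROX_NONE); c=max(cs,key=cv2.contourArea)[:,0]
    c=cv2.convexHull(c)[:,0] if 0 else c
    return (c+.5)/up-.5+[l,t]
E
cat > m.py <<'E'
from h import *
ps={n:eyes.read_camera(n) for n in ['scene','top']}
blue=lambda i:(i[...,2]>140)&(i[...,0]<110)
green=lambda i:(i[...,1]>150)&(i[...,0]<120)&(i[...,2]<150)
white=lambda i:(i.min(-1)>150)
out={}
for name,fn,z,w,h,bx,q0 in [('pad',blue,3,100,100,{'scene':(255,200,65,60),'top':(235,200,50,50)},(320,50,0)),
  ('tag',green,5,90,34,{'scene':(215,265,45,45),'top':(175,200,30,50)},(330,270,0)),
  ('fixture',white,12,92,204,{'scene':(305,130,70,70),'top':(315,208,70,44)},(320,-220,0))]:
    Ps=[]
    for n,p in ps.items():
        P=unproj(p,contour(fn,p,bx[n]),z); q,e=fitrect(P,w,h,q0); print(name,n,np.round(q,3),round(e,2)); Ps.append(P)
    q,e=fitrect(np.vstack(Ps),w,h,q0); print(name,'both',np.round(q,3),round(e,2))
cl={'scene':np.array([(375,183),(530,315),(325,510),(178,347)]),'top':np.array([(97,188),(315,222),(288,400),(60,365)])}
of={'scene':(150,195),'top':(140,150)}
for n,p in ps.items():
    P=unproj(p,(cl[n]+.5)/4-.5+of[n],60); print('crate',n,np.round(P[:,:2]),np.round(P.mean(0)), [round(np.hypot(*(P[i]-P[i-1])[:2])) for i in range(4)], fitrect(P,134,168,(330,270,0)))
E
python3 m.py
```

```text
pad scene [489.287  29.035 222.918] 1.81
pad top [489.235  27.569 398.848] 1.5
pad both [489.257  28.187 416.127] 1.52
tag scene [487.736 251.965 549.561] 3.29
tag top [489.805 253.32  332.866] 1.45
tag both [390.595 265.908 429.97 ] 55.72
fixture scene [ 468.47  -260.435  386.423] 11.43
fixture top [ 470.299 -257.961  386.43 ] 6.74
fixture both [ 469.745 -259.722  386.429] 5.83
crate scene [[541. 163.]
 [407. 180.]
 [432. 347.]
 [564. 324.]] [486. 253.  60.] [163, 135, 168, 134] (array([466.9218524 , 251.37319187,  -4.84350279]), np.float64(14.660679645082535))
crate top [[568. 323.]
 [543. 155.]
 [408. 172.]
 [433. 344.]] [488. 249.  60.] [137, 170, 136, 174] (array([ 467.37607754,  240.45357906, -106.78612102]), np.float64(13.90396135135128))
```

```bash
sed -i 's/(320,50,0))/(489,28,-.13))/; s/(330,270,0)),/(488,252,-.14)),/; s/(320,-220,0))/(468,-258,0))/; s/(330,270,0)))/(487,251,-.14)))/' m.py; sed -i "s/blue,3,100,100,{\(.*\)},(320,50,0))/&/" m.py; python3 m.py
```

```text
pad scene [ 4.89321e+02  2.90010e+01 -1.34000e-01] 1.8
pad top [ 4.89222e+02  2.75400e+01 -1.34000e-01] 1.48
pad both [ 4.89266e+02  2.81620e+01 -1.34000e-01] 1.5
tag scene [ 4.89625e+02  2.50251e+02 -7.80000e-02] 2.76
tag top [ 4.89852e+02  2.53171e+02 -1.43000e-01] 1.54
tag both [ 4.89882e+02  2.52644e+02 -1.37000e-01] 1.72
fixture scene [ 4.68484e+02 -2.60415e+02  7.00000e-03] 11.36
fixture top [ 4.70273e+02 -2.58074e+02  1.40000e-02] 6.63
fixture both [ 4.69742e+02 -2.59739e+02  1.30000e-02] 5.76
crate scene [[541. 163.]
 [407. 180.]
 [432. 347.]
 [564. 324.]] [486. 253.  60.] [163, 135, 168, 134] (array([ 4.86024635e+02,  2.53931963e+02, -1.42251343e-01]), np.float64(0.33594992570203575))
crate top [[568. 323.]
 [543. 155.]
 [408. 172.]
 [433. 344.]] [488. 249.  60.] [137, 170, 136, 174] (array([ 4.87072843e+02,  2.50896313e+02, -1.44162326e-01]), np.float64(3.1234961745892775))
```

```bash
cat > m2.py <<'E'
from h import *
ps={n:eyes.read_camera(n) for n in ['scene','top']}
white=lambda i:(i.min(-1)>150)
bx={'scene':(305,130,70,70),'top':(315,208,75,44)}
Ps=[]
for n,p in ps.items():
    c=contour(white,p,bx[n]); hcp=cv2.convexHull(c.astype(np.float32))[:,0]
    # densify
    d=np.vstack([np.linspace(hcp[i-1],hcp[i],max(2,int(4*np.linalg.norm(hcp[i]-hcp[i-1]))),endpoint=False) for i in range(len(hcp))])
    P=unproj(p,d,12); q,e=fitrect(P,92,204,(468,-258,.01)); print(n,np.round(q,3),round(e,2)); Ps.append(P)
q,e=fitrect(np.vstack(Ps),92,204,(468,-258,.01)); print(np.round(q,3),e)
R=lambda a:np.array([[np.cos(a),-np.sin(a)],[np.sin(a),np.cos(a)]])
def pt(x,y,z): return np.r_[q[:2]+R(q[2])@[x,y],z]
for n,p in ps.items():
    im=cv2.resize(cv2.cvtColor(p['image'],cv2.COLOR_RGB2BGR),None,fx=8,fy=8,interpolation=2)
    def dr(X,col):
        u=((proj(p,np.array(X))+.5)*8-.5).astype(np.int32); cv2.polylines(im,[u],True,col,1)
    def box(x0,x1,y0,y1,z,col): dr([pt(x0,y0,z),pt(x1,y0,z),pt(x1,y1,z),pt(x0,y1,z)],col)
    box(-46,46,-102,102,12,(255,0,0)); box(-46,46,-102,102,0,(255,0,0))
    box(-20,20,38,62,60,(0,255,255)); box(-7,7,-76,-24,112,(0,255,0)); box(-8,8,-50,62,74,(255,0,255))
    l,t,w,h=bx[n]; cv2.imwrite(f'pics/ov_{n}.png',im[t*8:(t+h)*8,l*8:(l+w)*8])
E
python3 m2.py
```

```text
scene [ 4.69536e+02 -2.64164e+02  1.10000e-02] 1.95
top [ 4.69721e+02 -2.61785e+02  8.00000e-03] 1.36
[ 4.69640e+02 -2.62847e+02  9.00000e-03] 1.6920903786691
```

View pics/ov_scene.png

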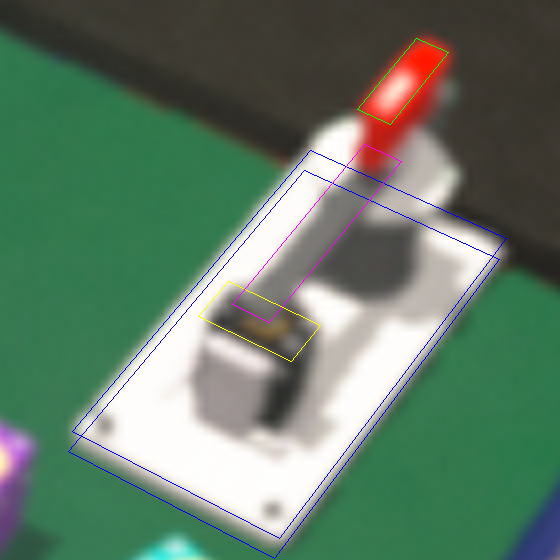

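View pics/ov_top.png

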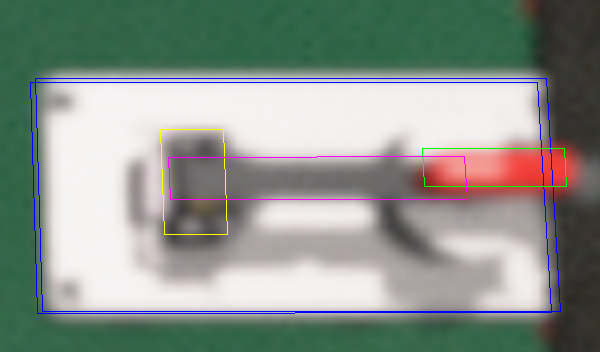

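```bash
cat > m3.py <<'E'
from h import *
ps={n:eyes.read_camera(n) for n in ['scene','top']}
red=lambda i:(i[...,0]>150)&(i[...,1]<110)&(i[...,2]<110)
bx={'scene':(330,130,40,40),'top':(355,215,45,30)}
def bar(q):
    c,s=np.cos(q[2]),np.sin(q[2]);B=np.array([[x,y,z] for x in(-7,7) for y in(-26,26) for z in(80,112)])
    return np.c_[q[0]+c*B[:,0]-s*B[:,1],q[1]+s*B[:,0]+c*B[:,1],B[:,2]]
def cont(p,b):return cv2.convexHull(contour(red,p,b).astype(np.float32))
H={n:cont(p,bx[n]) for n,p in ps.items()}
def ft(h):
    a=h[:,0]; d=np.radians(np.arange(0,360,15)); D=np.c_[np.cos(d),np.sin(d)]; return (a@D.T).max(0) # support fn
def res(q,ns):
    return np.concatenate([ft(proj(ps[n],bar(q))[:,None])-ft(H[n]) for n in ns])
for ns in (['scene'],['top'],['scene','top']):
    r=least_squares(res,(470,-315,0.01),args=(ns,),loss='soft_l1'); print(ns,np.round(r.x,3),np.abs(r.fun).mean().round(2))
for n,p in ps.items():
  for nm,uv,z in [('purple',{'scene':(302.6,191.7),'top':(298.9,214.7)},24),('turq',{'scene':(327.7,207.7),'top':(298.1,243.9)},24),('blower',{'scene':(201.2,229.3),'top':(209,167.6)},40),('tissue',{'scene':(191.7,265),'top':(180.9,183.5)},25),('loupe',{'scene':(291,133),'top':(364.7,160)},18),('s1',{'scene':(222,296.3),'top':(169.7,220.9)},48)]:
    print(n,nm,np.round(unproj(p,uv[n],z)[0]))
E
python3 m3.py
```

```text
['scene'] [ 4.70758e+02 -3.17852e+02  3.30000e-02] 0.74
['top'] [ 4.70384e+02 -3.19543e+02  3.80000e-02] 1.13
['scene', 'top'] [ 4.70661e+02 -3.18884e+02  3.40000e-02] 0.94
scene purple [ 520. -101.   24.]
scene turq [428. -93.  24.]
scene blower [664. 194.  40.]
scene tissue [616. 285.  25.]
scene loupe [ 703. -316.   18.]
scene s1 [490. 309.  48.]
top purple [521. -95.  24.]
top turq [430. -92.  24.]
top blower [667. 190.  40.]
top tissue [617. 279.  25.]
top loupe [ 703. -312.   18.]
top s1 [495. 304.  48.]
```

```bash
cat > go.py <<'E'
import sys
from h import *
a=[float(v) for v in sys.argv[1:]]; s=env.state(); p=s['eef_pos']; yaw=s['tcp_rot'][2]
T=np.array(a[:3]); ty=a[3]; g=a[4]; st=a[5] if len(a)>5 else 45; turn=(yaw-ty+np.pi)%(2*np.pi)-np.pi
d=T-p; n=int(np.ceil(max(np.linalg.norm(d)/st,abs(turn)/.145,1e-9))); 
print('t',round(s['t'],2),'at',p.round(1),s['tcp_rot'].round(3),'F',s['ft_force'].round(1),'M',s['moment'].round(2),'open',round(s['opening']*95.1,1),'n',n)
rows=[]
for i in range(n):
    y=yaw-turn*i/n; c,q=np.cos(y),np.sin(y); e=d/n
    rows.append(f"{e[0]*c+e[1]*q:.0f} {e[0]*q-e[1]*c:.0f} {-e[2]:.0f} {turn/n:.3f} {g:.0f}")
for i in range(0,n,8): print('; '.join(rows[i:i+8]))
E
python3 go.py 430 250 214 1.58 95
```

```text
t 1.7 at [164.1 603.1 214.7] [ 3.142 -0.     2.876] F [-0.  -0.1 -0.6] M [ 0.02 -0.   -0.  ] open 95.4 n 10
-35 -27 0 0.130 95; -38 -22 0 0.130 95; -41 -17 0 0.130 95; -43 -12 0 0.130 95; -44 -6 0 0.130 95; -44 -1 0 0.130 95; -44 5 0 0.130 95; -43 11 0 0.130 95
-41 16 0 0.130 95; -39 21 0 0.130 95
```

Call:
{"op": "send_rows", "data": {"plan": "-35 -27 0 0.13 95; -38 -22 0 0.13 95; -41 -17 0 0.13 95; -43 -12 0 0.13 95; -44 -6 0 0.13 95; -44 -1 0 0.13 95; -44 5 0 0.13 95; -43 11 0 0.13 95"}}

```text
t: 2.5
eef_pos: [377.2, 310.8, 214.3]
tcp_rot: [3.139, -0.002, 1.805]
ft_force: [0.7, 1.4, 0.2]
opening: 0.999
```

```bash
python3 go.py 480 0 200 1.58 95
```

```text
t 2.5 at [377.2 310.8 214.3] [ 3.139e+00 -2.000e-03  1.805e+00] F [0.7 1.4 0.2] M [-0.01  0.01  0.04] open 95.0 n 8
-41 3 2 0.028 95; -41 5 2 0.028 95; -41 6 2 0.028 95; -40 7 2 0.028 95; -40 8 2 0.028 95; -40 9 2 0.028 95; -40 10 2 0.028 95; -39 11 2 0.028 95
```

Call:
{"op": "send_rows", "data": {"plan": "-41 3 2 0.028 95; -41 5 2 0.028 95; -41 6 2 0.028 95; -40 7 2 0.028 95; -40 8 2 0.028 95; -40 9 2 0.028 95; -40 10 2 0.028 95; -39 11 2 0.028 95"}}

```text
t: 3.3
eef_pos: [481.6, -15.1, 198.9]
tcp_rot: [3.134, -0.004, 1.566]
ft_force: [0.4, 1.2, -0.1]
opening: 1.0
```

```bash
python3 go.py 470.5 -316.5 190 1.59 95
```

```text
t 3.3 at [481.6 -15.1 198.9] [ 3.134 -0.004  1.566] F [ 0.4  1.2 -0.1] M [-0.11 -0.    0.01] open 95.1 n 7
-43 -1 1 -0.003 95; -43 -2 1 -0.003 95; -43 -2 1 -0.003 95; -43 -2 1 -0.003 95; -43 -2 1 -0.003 95; -43 -2 1 -0.003 95; -43 -2 1 -0.003 95
```

Call:
{"op": "send_rows", "data": {"plan": "-43 -1 1 -0.003 95; -43 -2 1 -0.003 95; -43 -2 1 -0.003 95; -43 -2 1 -0.003 95; -43 -2 1 -0.003 95; -43 -2 1 -0.003 95; -38 -1 1 -0.003 95; 0 0 0 0 95"}}

```text
t: 4.1
eef_pos: [469.8, -328.8, 191.0]
tcp_rot: [3.131, -0.001, 1.583]
ft_force: [-0.0, 0.4, -0.3]
opening: 1.002
```

```bash
python3 go.py 470.5 -317 83 1.59 95 25; python3 -c "
from h import *
p=snap('scene','s1.png'); im=cv2.imread('pics/s1.png'); cv2.imwrite('pics/s1c.png',cv2.resize(im[90:210,270:410],None,fx=5,fy=5))"
```

```text
t 4.1 at [ 469.8 -328.8  191. ] [ 3.131e+00 -1.000e-03  1.583e+00] F [-0.   0.4 -0.3] M [-0.07  0.07 -0.04] open 95.3 n 5
2 0 22 -0.001 95; 2 0 22 -0.001 95; 2 0 22 -0.001 95; 2 0 22 -0.001 95; 2 0 22 -0.001 95
```

View pics/s1c.png

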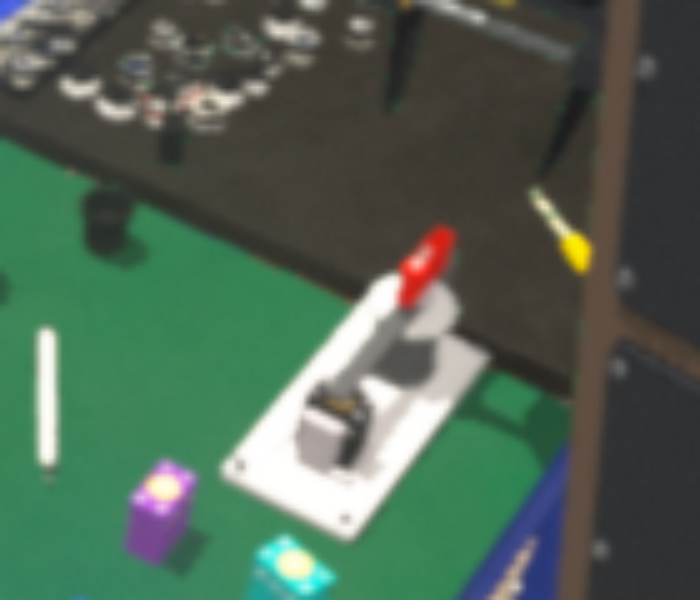

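Call:
{"op": "send_rows", "data": {"plan": "3 0 22 0 95; 3 0 22 0 95; 3 0 22 0 95; 2 0 20 0 95; 1 0 10 0 95; 0 0 0 0 95"}}

```text
t: 4.75
eef_pos: [471.2, -309.0, 93.5]
tcp_rot: [3.13, -0.002, 1.586]
ft_force: [-0.4, -0.0, 0.2]
opening: 0.998
```

```bash
python3 go.py 470.5 -317 83 1.59 95 25; python3 -c "
from h import *
p=snap('scene','s2.png'); im=cv2.imread('pics/s2.png'); cv2.imwrite('pics/s2c.png',cv2.resize(im[90:210,270:410],None,fx=5,fy=5))"
```

```text
t 4.75 at [ 471.2 -309.    93.5] [ 3.130e+00 -2.000e-03  1.586e+00] F [-0.4 -0.   0.2] M [-0.08  0.04 -0.04] open 94.9 n 1
-8 -1 10 -0.004 95
```

View pics/s2c.png

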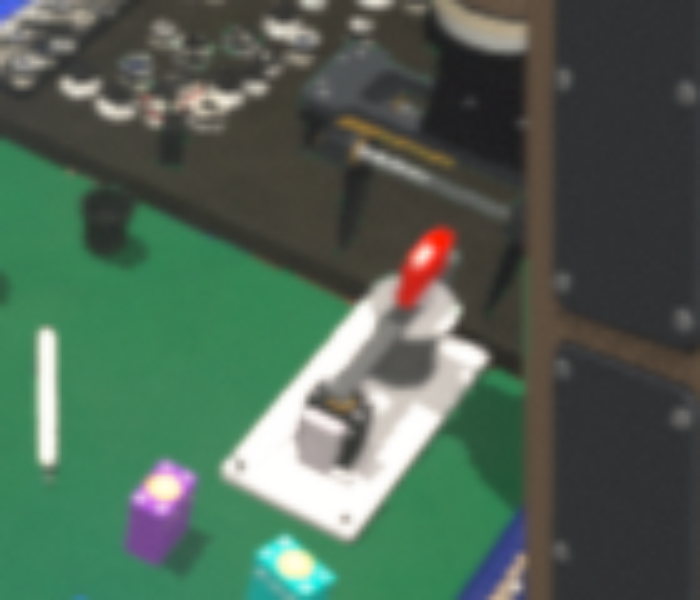

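Call:
{"op": "send_rows", "data": {"plan": "-4 0 6 0 95; -4 0 4 0 95; 0 0 0 0 95; 0 0 0 0 0; 0 0 0 0 0; 0 0 0 0 0; 0 0 0 0 0; 0 0 0 0 0"}}

```text
t: 5.6
eef_pos: [472.9, -319.0, 86.7]
tcp_rot: [3.125, 0.002, 1.586]
ft_force: [-0.9, -0.2, 0.2]
opening: 0.633
```

```bash
python3 go.py 470.5 -317 83 1.59 95 25
```

```text
t 5.6 at [ 472.9 -319.    86.7] [3.125e+00 2.000e-03 1.586e+00] F [-0.9 -0.2  0.2] M [-0.15  0.05 -0.02] open 60.2 n 1
2 -2 4 -0.004 95
```

Call:
{"op": "send_rows", "data": {"plan": "0 -2 2 0 0; 0 0 0 0 0; 0 0 0 0 0; 0 0 0 0 0; 0 0 0 0 0; 0 0 0 0 0; 0 0 0 0 0; 0 0 0 0 0"}}

```text
t: 6.4
eef_pos: [470.9, -318.9, 84.5]
tcp_rot: [3.125, 0.002, 1.585]
ft_force: [1.1, -1.5, 0.1]
opening: 0.146
```

```bash
python3 go.py 470.5 -317 83 1.59 95 25
```

```text
t 6.4 at [ 470.9 -318.9   84.5] [3.125e+00 2.000e-03 1.585e+00] F [ 1.1 -1.5  0.1] M [-0.16  0.39 -0.11] open 13.9 n 1
2 -0 1 -0.005 95
```

Call:
{"op": "send_rows", "data": {"plan": "0 0 0 0.145 0; 0 0 0 0.145 0; 0 0 0 0.145 0; 0 0 0 0.145 0"}}

```text
t: 6.8
eef_pos: [469.4, -318.5, 84.5]
tcp_rot: [3.131, -0.006, 0.991]
ft_force: [-0.3, 0.4, 0.9]
opening: 0.144
```

Call:
{"op": "send_rows", "data": {"plan": "0 0 0 0.145 0; 0 0 0 0.145 0; 0 0 0 0.145 0; 0 0 0 0.145 0; 0 0 0 0.08 0; 0 0 0 0 0"}}

```text
t: 7.4
eef_pos: [468.3, -317.0, 84.5]
tcp_rot: [3.14, -0.01, 0.302]
ft_force: [1.1, 0.2, -0.1]
opening: 0.146
```

```bash
python3 go.py 470.5 -317 83 0.3 95 25; python3 -c "
from h import *
p=snap('scene','s3.png'); im=cv2.imread('pics/s3.png'); cv2.imwrite('pics/s3c.png',cv2.resize(im[90:210,270:410],None,fx=5,fy=5))"
```

```text
t 7.4 at [ 468.3 -317.    84.5] [ 3.14  -0.01   0.302] F [ 1.1  0.2 -0.1] M [-0.27  0.28 -0.3 ] open 13.9 n 1
2 1 1 0.002 95
```

View pics/s3c.png

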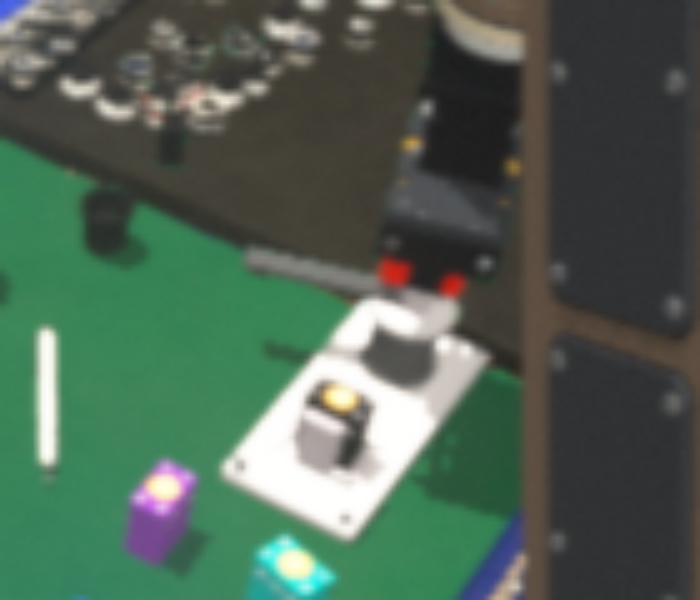

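Call:
{"op": "send_rows", "data": {"plan": "0 0 0 0 40; 0 0 0 0 40; 0 0 0 0 40; 0 0 0 0 40; 0 0 0 0 40; 0 0 0 0 40; 0 0 -10 0 40; 0 0 -30 0 95"}}

```text
t: 8.25
eef_pos: [466.6, -316.3, 123.0]
tcp_rot: [-3.138, -0.006, 0.313]
ft_force: [0.5, -0.1, 0.2]
opening: 0.458
```

Call:
{"op": "send_rows", "data": {"plan": "0 0 -30 0 95; 0 0 -20 0 95; 0 0 0 0 95"}}

```text
t: 8.55
eef_pos: [467.2, -317.2, 179.7]
tcp_rot: [3.141, -0.009, 0.313]
ft_force: [-0.0, -0.1, -1.0]
opening: 0.701
```

```bash
python3 go.py 469.5 -215 180 1.583 95; python3 -c "
from h import *
p=snap('scene','s4.png'); im=cv2.imread('pics/s4.png'); cv2.imwrite('pics/s4c.png',cv2.resize(im[125:205,310:390],None,fx=7,fy=7,interpolation=2))
p=snap('top','t4.png'); im=cv2.imread('pics/t4.png'); cv2.imwrite('pics/t4c.png',cv2.resize(im[200:260,310:400],None,fx=7,fy=7,interpolation=2))"
```

```text
t 8.55 at [ 467.2 -317.2  179.7] [ 3.141 -0.009  0.313] F [-0.  -0.1 -1. ] M [-0.08  0.12  0.01] open 66.6 n 9
4 -11 -0 -0.141 95; 5 -10 -0 -0.141 95; 7 -9 -0 -0.141 95; 8 -8 -0 -0.141 95; 9 -7 -0 -0.141 95; 10 -6 -0 -0.141 95; 11 -4 -0 -0.141 95; 11 -3 -0 -0.141 95
11 -1 -0 -0.141 95
```

View pics/s4c.png

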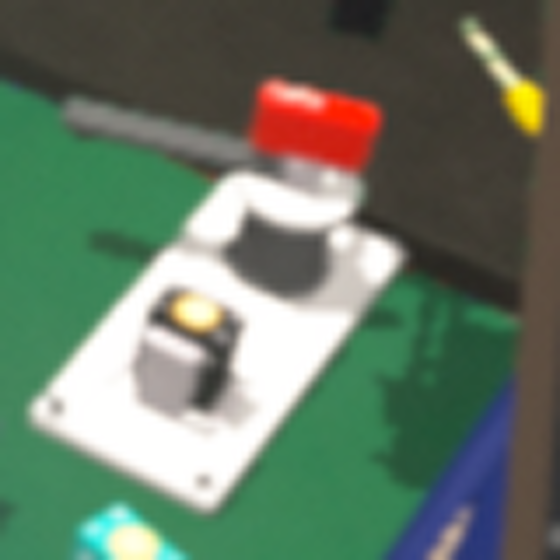

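View pics/t4c.png

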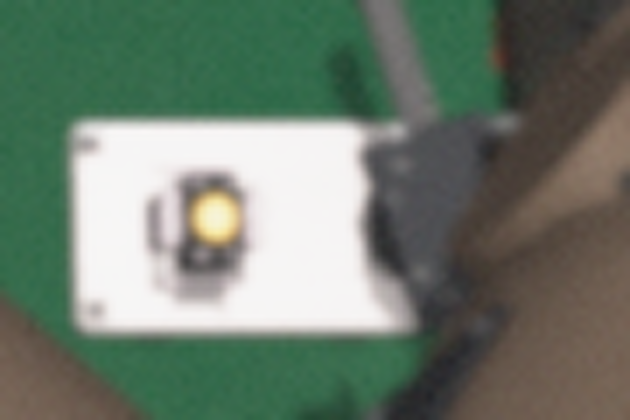

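Run:
```python
from h import *
for n,b in [('scene',(310,125,80,80)),('top',(310,200,90,60))]:
    p=eyes.read_camera(n); yel=lambda i:(i[...,0]>170)&(i[...,2]<i[...,0]-45)&(i[...,1]>120)
    if n=='scene': b=(325,155,25,25)
    else: b=(325,215,30,30)
    c=contour(yel,p,b,8); m=cv2.moments(c.astype(np.float32)); uv=(m['m10']/m['m00'],m['m01']/m['m00']); print(n,np.round(uv,1),unproj(p,uv,60).round(1))
```

```text
scene [337.5 169.2] [[ 469.  -215.7   60. ]]
top [340.5 230.6] [[ 468.3 -217.9   60. ]]
```

Call:
{"op": "send_rows", "data": {"plan": "4 -11 0 -0.141 95; 5 -10 0 -0.141 95; 7 -9 0 -0.141 95; 8 -8 0 -0.141 95; 9 -7 0 -0.141 95; 10 -6 0 -0.141 95; 11 -4 0 -0.141 95; 11 -3 0 -0.141 95"}}

```text
t: 9.55
eef_pos: [464.6, -220.4, 166.5]
tcp_rot: [-3.13, -0.015, 1.481]
ft_force: [-0.5, 0.2, 0.5]
opening: 0.999
```

```bash
python3 go.py 469 -216.5 90 1.585 95 30
```

```text
t 9.55 at [ 464.6 -220.4  166.5] [-3.13  -0.015  1.481] F [-0.5  0.2  0.5] M [-0.05  0.01  0.  ] open 95.0 n 3
1 1 25 -0.035 95; 1 1 25 -0.035 95; 1 1 25 -0.035 95
```

Call:
{"op": "send_rows", "data": {"plan": "2 2 22 -0.035 95; 1 2 22 -0.035 95; 1 1 20 -0.035 95; 0 0 0 0 95"}}

```text
t: 9.95
eef_pos: [467.8, -212.9, 97.1]
tcp_rot: [-3.127, -0.02, 1.597]
ft_force: [0.4, -0.1, 0.8]
opening: 0.999
```

```bash
python3 go.py 469 -216.5 34 1.585 95 12; python3 -c "
from h import *
p=snap('scene','s5.png'); im=cv2.imread('pics/s5.png'); cv2.imwrite('pics/s5c.png',cv2.resize(im[105:205,290:390],None,fx=6,fy=6,interpolation=2))"
```

```text
t 9.95 at [ 467.8 -212.9   97.1] [-3.127 -0.02   1.597] F [ 0.4 -0.1  0.8] M [-0.12  0.06 -0.04] open 95.0 n 6
-1 0 11 0.002 95; -1 0 11 0.002 95; -1 0 11 0.002 95; -1 0 11 0.002 95; -1 0 11 0.002 95; -1 0 11 0.002 95
```

View pics/s5c.png

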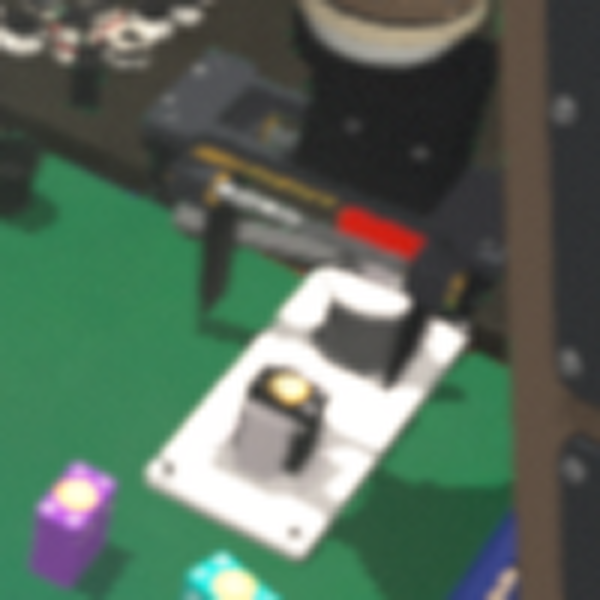

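Call:
{"op": "send_rows", "data": {"plan": "-1 0 11 0 95; -1 0 11 0 95; -1 0 11 0 95; -1 0 11 0 95; 0 0 8 0 95; 0 0 4 0 95; 0 0 0 0 95"}}

```text
t: 10.7
eef_pos: [467.9, -217.4, 38.5]
tcp_rot: [-3.129, -0.018, 1.593]
ft_force: [-0.5, -0.5, -0.1]
opening: 1.002
```

```bash
python3 go.py 469 -216.5 32 1.585 95 12
```

```text
t 10.7 at [ 467.9 -217.4   38.5] [-3.129 -0.018  1.593] F [-0.5 -0.5 -0.1] M [-0.14  0.01 -0.02] open 95.3 n 1
1 1 7 0.008 95
```

Call:
{"op": "send_rows", "data": {"plan": "1 1 6 0.008 95; 0 0 1 0 60; 0 0 0 0 0; 0 0 0 0 0; 0 0 0 0 0; 0 0 0 0 0; 0 0 0 0 0; 0 0 0 0 0"}}

```text
t: 11.5
eef_pos: [469.5, -216.4, 32.2]
tcp_rot: [-3.131, -0.017, 1.584]
ft_force: [0.8, 0.4, -1.0]
opening: 0.468
```

Call:
{"op": "send_rows", "data": {"plan": "0 0 0 0 0; 0 0 0 0 0; 0 0 0 0 0; 0 0 0 0 0; 0 0 0 0 0"}}

```text
t: 12.0
eef_pos: [469.5, -216.4, 32.2]
tcp_rot: [-3.131, -0.017, 1.584]
ft_force: [0.5, -0.4, -0.0]
opening: 0.419
```

Call:
{"op": "send_rows", "data": {"plan": "0 0 -8 0 0; 0 0 -15 0 0; 0 0 -20 0 0; 0 0 -20 0 0; 0 0 -15 0 0; 0 0 -8 0 0; 0 0 0 0 0"}}

```text
t: 12.7
eef_pos: [469.9, -217.6, 123.4]
tcp_rot: [-3.13, -0.017, 1.584]
ft_force: [-0.7, -0.0, -2.1]
opening: 0.417
```

```bash
python3 go.py 489 28 125 1.57 0 35; python3 -c "
from h import *
p=snap('scene','s6.png'); im=cv2.imread('pics/s6.png'); cv2.imwrite('pics/s6c.png',cv2.resize(im[105:205,290:390],None,fx=6,fy=6,interpolation=2))"
```

```text
t 12.7 at [ 469.9 -217.6  123.4] [-3.13  -0.017  1.584] F [-0.7 -0.  -2.1] M [-0.07  0.05 -0.01] open 39.7 n 8
31 3 -0 0.002 0; 31 3 -0 0.002 0; 31 3 -0 0.002 0; 31 3 -0 0.002 0; 31 3 -0 0.002 0; 31 3 -0 0.002 0; 31 2 -0 0.002 0; 31 2 -0 0.002 0
```

View pics/s6c.png

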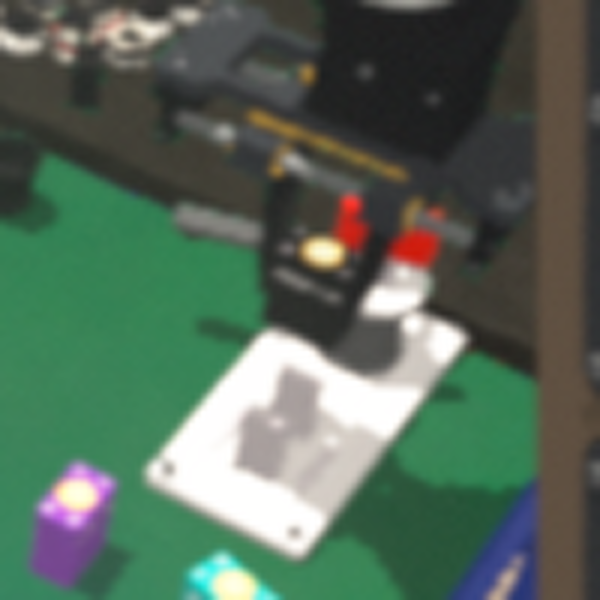

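```bash
python3 go.py 489 28 118 -0.14 0 35
```

```text
t 12.75 at [ 469.7 -217.4  122.8] [-3.129 -0.018  1.584] F [ 0.   0.2 -1.9] M [-0.09  0.05 -0.  ] open 39.5 n 12
20 2 0 0.144 0; 20 -1 0 0.144 0; 20 -4 0 0.144 0; 19 -7 0 0.144 0; 18 -10 0 0.144 0; 17 -12 0 0.144 0; 15 -14 0 0.144 0; 13 -16 0 0.144 0
10 -18 0 0.144 0; 7 -19 0 0.144 0; 5 -20 0 0.144 0; 2 -20 0 0.144 0
```

Call:
{"op": "send_rows", "data": {"plan": "20 2 -2 0.144 0; 20 -1 -2 0.144 0; 20 -4 -2 0.144 0; 19 -7 -2 0.144 0; 18 -10 -2 0.144 0; 17 -12 -2 0.144 0; 15 -14 -2 0.144 0; 13 -16 -2 0.144 0"}}

```text
t: 13.55
eef_pos: [483.4, -50.6, 135.5]
tcp_rot: [-3.113, 0.013, 0.388]
ft_force: [0.4, 0.0, -0.7]
opening: 0.414
```

```bash
python3 go.py 489 28 100 -0.14 0 30
```

```text
t 13.55 at [483.4 -50.6 135.5] [-3.113  0.013  0.388] F [ 0.4  0.  -0.7] M [-0.1   0.07  0.02] open 39.4 n 4
9 -18 9 0.132 0; 6 -19 9 0.132 0; 4 -19 9 0.132 0; 1 -20 9 0.132 0
```

Call:
{"op": "send_rows", "data": {"plan": "9 -18 9 0.132 0; 6 -19 9 0.132 0; 4 -19 9 0.132 0; 1 -18 9 0.132 0; 0 0 0 0 0; 0 0 0 0 0"}}

```text
t: 14.15
eef_pos: [486.6, 32.6, 95.8]
tcp_rot: [-3.125, 0.033, -0.16]
ft_force: [-0.2, -0.7, 0.0]
opening: 0.415
```

```bash
python3 go.py 489 28 50 -0.14 0 12
```

```text
t 14.15 at [486.6  32.6  95.8] [-3.125  0.033 -0.16 ] F [-0.2 -0.7  0. ] M [-0.05  0.12  0.01] open 39.5 n 4
1 1 11 -0.005 0; 1 1 11 -0.005 0; 1 1 11 -0.005 0; 1 1 11 -0.005 0
```

Call:
{"op": "send_rows", "data": {"plan": "1 1 11 0 0; 1 1 12 0 0; 0 1 12 0 0; 0 1 12 0 0; 0 0 8 0 0; 0 0 4 0 0; 0 0 0 0 0"}}

```text
t: 14.85
eef_pos: [486.0, 25.5, 31.0]
tcp_rot: [-3.125, 0.033, -0.155]
ft_force: [-0.1, -0.2, -1.7]
opening: 0.416
```

```bash
python3 go.py 489 28 24 -0.14 0 12;  python3 -c "
from h import *
p=snap('scene','s7.png'); im=cv2.imread('pics/s7.png'); cv2.imwrite('pics/s7c.png',cv2.resize(im[155:265,230:340],None,fx=5,fy=5,interpolation=2))"
```

```text
t 14.85 at [486.   25.5  31. ] [-3.125  0.033 -0.155] F [-0.1 -0.2 -1.7] M [-0.09  0.17 -0.01] open 39.5 n 1
3 -3 7 -0.015 0
```

View pics/s7c.png

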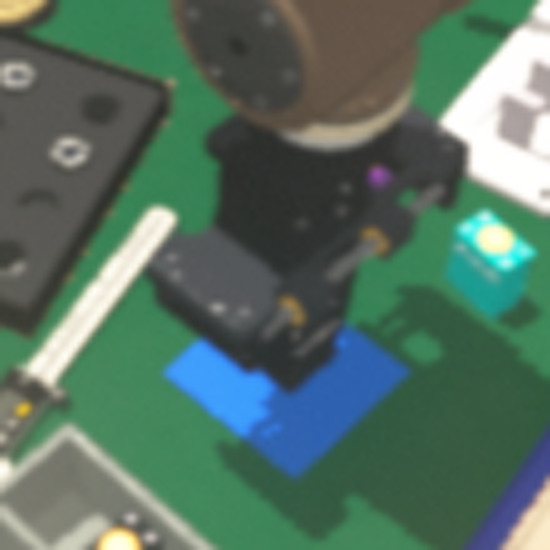

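Call:
{"op": "send_rows", "data": {"plan": "1 -1 4 0 0; 0 0 2 0 0; 0 0 0 0 0"}}

```text
t: 15.2
eef_pos: [487.9, 26.5, 25.7]
tcp_rot: [-3.124, 0.031, -0.154]
ft_force: [-0.2, 1.2, -1.2]
opening: 0.42
```

Call:
{"op": "send_rows", "data": {"plan": "0 0 2 0 0; 0 0 1 0 0; 0 0 0 0 0"}}

```text
t: 15.5
eef_pos: [488.1, 26.6, 23.8]
tcp_rot: [-3.124, 0.029, -0.154]
ft_force: [-0.3, 0.1, -0.6]
opening: 0.414
```

Call:
{"op": "send_rows", "data": {"plan": "0 0 1 0 0; 0 0 0 0 0"}}

```text
t: 15.7
eef_pos: [488.1, 26.7, 23.7]
tcp_rot: [-3.124, 0.028, -0.153]
ft_force: [0.0, 0.1, -0.8]
opening: 0.421
```

```bash
python3 go.py 489 28 24 -0.14 0 12
```

```text
t 15.7 at [488.1  26.7  23.7] [-3.124  0.028 -0.153] F [ 0.   0.1 -0.8] M [-0.08  0.21  0.04] open 40.0 n 1
1 -1 -0 -0.013 0
```

Call:
{"op": "send_rows", "data": {"plan": "0 0 0 0 60; 0 0 0 0 80; 0 0 0 0 95; 0 0 0 0 95; 0 0 0 0 95; 0 0 0 0 95; 0 0 0 0 95"}}

```text
t: 16.4
eef_pos: [488.4, 26.7, 23.5]
tcp_rot: [-3.124, 0.028, -0.153]
ft_force: [-0.0, -0.5, -0.5]
opening: 0.945
```

Call:
{"op": "send_rows", "data": {"plan": "0 0 -15 0 95; 0 0 -30 0 95; 0 0 -30 0 95; 0 0 -20 0 95; 0 0 0 0 95"}}

```text
t: 16.9
eef_pos: [490.3, 24.6, 120.9]
tcp_rot: [-3.124, 0.031, -0.153]
ft_force: [0.7, -0.3, -0.9]
opening: 1.0
```

```bash
python3 go.py 488.5 26.5 115 1.42 95 30;  python3 -c "
from h import *
p=snap('scene','s8.png'); im=cv2.imread('pics/s8.png'); cv2.imwrite('pics/s8c.png',cv2.resize(im[155:265,230:340],None,fx=5,fy=5,interpolation=2))"
```

```text
t 16.9 at [490.3  24.6 120.9] [-3.124  0.031 -0.153] F [ 0.7 -0.3 -0.9] M [-0.06  0.25 -0.03] open 95.1 n 11
-0 -0 1 -0.143 95; -0 -0 1 -0.143 95; -0 -0 1 -0.143 95; -0 -0 1 -0.143 95; -0 -0 1 -0.143 95; -0 -0 1 -0.143 95; -0 -0 1 -0.143 95; 0 -0 1 -0.143 95
0 -0 1 -0.143 95; 0 -0 1 -0.143 95; 0 -0 1 -0.143 95
```

View pics/s8c.png

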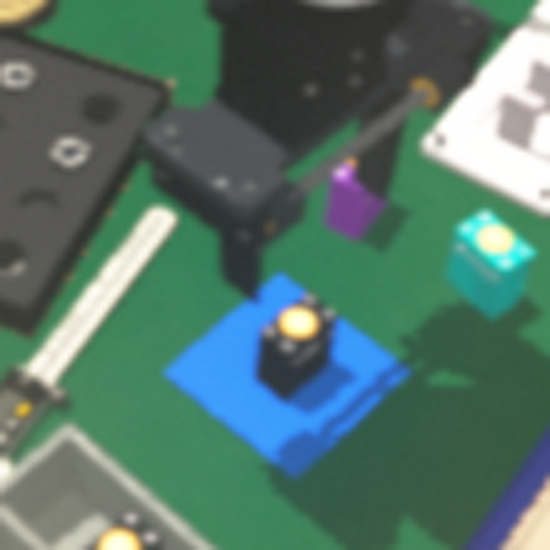

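Call:
{"op": "send_rows", "data": {"plan": "0 0 0 -0.143 95; 0 0 0 -0.143 95; 0 0 0 -0.143 95; 0 0 0 -0.143 95; 0 0 0 -0.143 95; 0 0 0 -0.143 95; 0 0 0 -0.143 95; 0 0 0 -0.143 95"}}

```text
t: 17.75
eef_pos: [485.6, 25.1, 110.1]
tcp_rot: [-3.093, 0.002, 1.033]
ft_force: [0.2, -0.3, 0.3]
opening: 0.995
```

Call:
{"op": "send_rows", "data": {"plan": "0 0 0 -0.143 95; 0 0 0 -0.143 95; 0 0 0 -0.14 95; 0 0 0 0 95"}}

```text
t: 18.15
eef_pos: [483.2, 25.3, 104.7]
tcp_rot: [-3.089, -0.019, 1.479]
ft_force: [-0.5, 0.5, -0.4]
opening: 0.998
```

```bash
python3 go.py 488 26.7 70 1.42 95 15;  python3 - <<'E'
from h import *
yel=lambda i:(i[...,0]>170)&(i[...,2]<i[...,0]-45)&(i[...,1]>120)
for n,b in [('scene',(275,205,30,30)),('top',(245,210,30,30))]:
    p=snap(n,n+'9.png')
    try:
        c=contour(yel,p,b,8); m=cv2.moments(c.astype(np.float32)); uv=(m['m10']/m['m00'],m['m01']/m['m00']); print(n,np.round(uv,1),unproj(p,uv,51).round(1),m['m00'])
    except Exception as e: print(n,e)
E
```

```text
t 18.15 at [483.2  25.3 104.7] [-3.089 -0.019  1.479] F [-0.5  0.5 -0.4] M [-0.07  0.02 -0.01] open 94.9 n 3
1 2 12 0.020 95; 1 2 12 0.020 95; 1 2 12 0.020 95
scene [289.4 219. ] [[486.1  27.1  51. ]] 27.3515625
top max() iterable argument is empty
```

Call:
{"op": "send_rows", "data": {"plan": "1 3 12 0.03 95; 1 2 12 0.03 95; 1 1 12 0 95; 0 0 0 0 95"}}

```text
t: 18.65
eef_pos: [487.7, 28.5, 66.4]
tcp_rot: [-3.088, -0.015, 1.397]
ft_force: [0.8, -1.0, -0.1]
opening: 1.001
```

```bash
python3 go.py 487.5 26.7 23.5 1.42 95 12;  python3 -c "
from h import *
p=snap('scene','s10.png'); im=cv2.imread('pics/s10.png'); cv2.imwrite('pics/s10c.png',cv2.resize(im[155:265,230:340],None,fx=5,fy=5,interpolation=2))"
```

```text
t 18.65 at [487.7  28.5  66.4] [-3.088 -0.015  1.397] F [ 0.8 -1.  -0.1] M [-0.15  0.05  0.05] open 95.2 n 4
-0 0 11 -0.006 95; -0 0 11 -0.006 95; -0 0 11 -0.006 95; -0 0 11 -0.006 95
```

View pics/s10c.png

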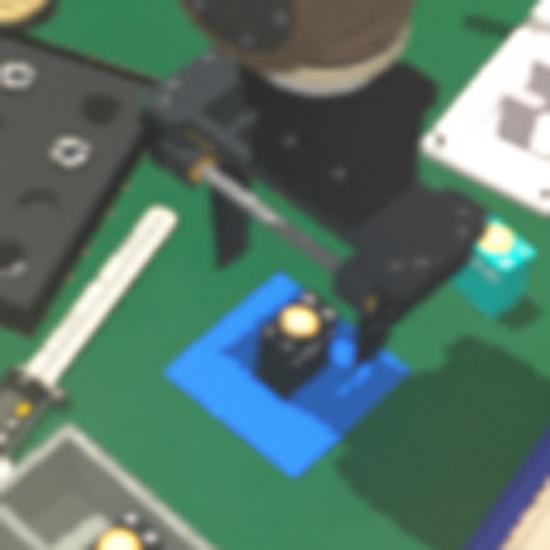

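Call:
{"op": "send_rows", "data": {"plan": "-1 1 11 -0.01 95; -1 1 11 -0.01 95; -1 0 10 0 95; 0 0 6 0 95; 0 0 0 0 95"}}

```text
t: 19.2
eef_pos: [487.7, 25.7, 26.1]
tcp_rot: [-3.089, -0.016, 1.419]
ft_force: [0.3, -0.2, -0.4]
opening: 0.998
```

```bash
python3 go.py 487.5 26.7 23.5 1.42 95 12
```

```text
t 19.2 at [487.7  25.7  26.1] [-3.089 -0.016  1.419] F [ 0.3 -0.2 -0.4] M [-0.11  0.09 -0.03] open 94.9 n 1
1 -0 3 -0.001 95
```

Close on the thin sides (71 mm of finger travel).

Call:
{"op": "send_rows", "data": {"plan": "1 0 1 0 95; 0 0 0 0 0; 0 0 0 0 0; 0 0 0 0 0; 0 0 0 0 0; 0 0 0 0 0; 0 0 0 0 0; 0 0 0 0 0"}}

```text
t: 20.0
eef_pos: [488.4, 26.8, 26.1]
tcp_rot: [-3.091, -0.016, 1.419]
ft_force: [-0.4, -0.4, -0.1]
opening: 0.466
```

Call:
{"op": "send_rows", "data": {"plan": "0 0 0 0 0; 0 0 0 0 0; 0 0 0 0 0; 0 0 0 0 0; 0 0 0 0 0; 0 0 0 0 0; 0 0 0 0 0"}}

```text
t: 20.7
eef_pos: [488.3, 26.8, 26.1]
tcp_rot: [-3.091, -0.016, 1.419]
ft_force: [0.7, -0.9, 0.7]
opening: 0.252
```

Call:
{"op": "send_rows", "data": {"plan": "0 0 -8 0 0; 0 0 -20 0 0; 0 0 -25 0 0; 0 0 -25 0 0; 0 0 -10 0 0; 0 0 0 0 0"}}

```text
t: 21.3
eef_pos: [492.0, 24.7, 118.2]
tcp_rot: [-3.089, -0.016, 1.419]
ft_force: [0.1, 0.1, -2.1]
opening: 0.256
```

```bash
python3 go.py 488.5 252 115 1.43 0 35
```

```text
t 21.3 at [492.   24.7 118.2] [-3.089 -0.016  1.419] F [ 0.1  0.1 -2.1] M [-0.16  0.02 -0.01] open 24.3 n 7
32 -5 0 -0.002 0; 32 -5 0 -0.002 0; 32 -5 0 -0.002 0; 32 -5 0 -0.002 0; 32 -5 0 -0.002 0; 32 -5 0 -0.002 0; 32 -5 0 -0.002 0
```

Call:
{"op": "send_rows", "data": {"plan": "20 -3 0 0 0; 30 -5 0 0 0; 32 -5 0 0 0; 32 -5 0 0 0; 32 -5 0 0 0; 30 -5 0 0 0; 20 -3 0 0 0; 10 -2 0 0 0"}}

```text
t: 22.1
eef_pos: [488.0, 239.1, 115.4]
tcp_rot: [-3.081, -0.012, 1.414]
ft_force: [-0.1, -1.3, -0.8]
opening: 0.253
```

Call:
{"op": "send_rows", "data": {"plan": "0 0 0 0 0"}}

```text
t: 22.2
eef_pos: [487.4, 239.8, 114.5]
tcp_rot: [-3.08, -0.012, 1.416]
ft_force: [0.1, -1.1, -0.1]
opening: 0.253
```

```bash
python3 go.py 488.5 252 115 1.43 0 35
```

```text
t 22.2 at [487.4 239.8 114.5] [-3.08  -0.012  1.416] F [ 0.1 -1.1 -0.1] M [-0.18  0.01  0.05] open 24.1 n 1
12 -1 -1 -0.014 0
```

Call:
{"op": "send_rows", "data": {"plan": "8 -1 4 -0.014 0; 4 0 10 0 0; 0 0 4 0 0; 0 0 0 0 0"}}

```text
t: 22.6
eef_pos: [486.9, 250.5, 93.8]
tcp_rot: [-3.078, -0.011, 1.429]
ft_force: [0.3, 0.4, -1.1]
opening: 0.254
```

```bash
python3 go.py 488.5 252 95 1.43 0 35; python3 -c "
from h import *
for n,(t,b,l,r) in {'scene':(225,335,180,290),'top':(180,270,140,230)}.items():
    p=snap(n,n+'11.png'); im=cv2.imread('pics/'+n+'11.png'); cv2.imwrite('pics/'+n+'11c.png',cv2.resize(im[t:b,l:r],None,fx=5,fy=5,interpolation=2))"
```

```text
t 22.6 at [486.9 250.5  93.8] [-3.078 -0.011  1.429] F [ 0.3  0.4 -1.1] M [-0.1  -0.01 -0.  ] open 24.1 n 1
2 1 -1 -0.001 0
```

View pics/scene11c.png

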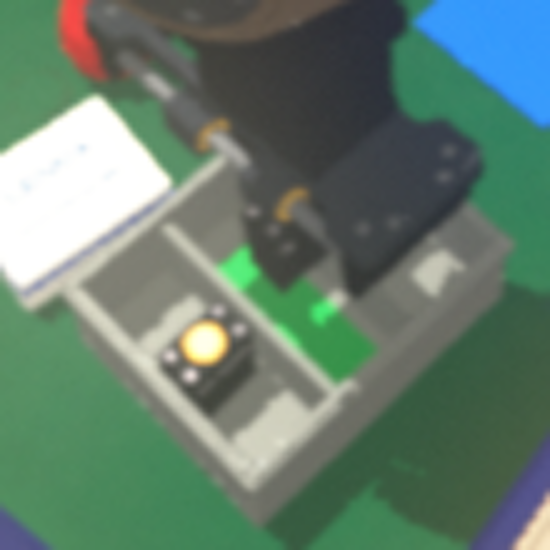

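View pics/top11c.png

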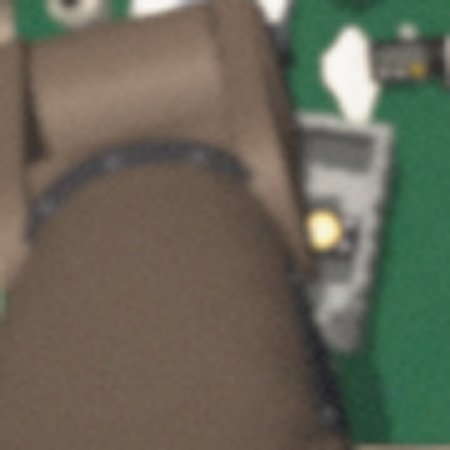

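```bash
cat > ov.py <<'E'
from h import *
import sys
P={n:eyes.read_camera(n) for n in ['scene','top']}
def load(fn,n): p=dict(P[n]); p['image']=cv2.cvtColor(cv2.imread('pics/'+fn),cv2.COLOR_BGR2RGB); return p
yel=lambda i:(i[...,0]>170)&(i[...,2]<i[...,0]-45)&(i[...,1]>120)
p=load('s8.png','scene')
c=contour(yel,p,(275,205,30,30),8); m=cv2.moments(c.astype(np.float32)); uv=(m['m10']/m['m00'],m['m01']/m['m00']); print('pad block seen',unproj(p,uv,51).round(1))
def crate(fn,n,q,b,out):
    p=load(fn,n); im=cv2.resize(cv2.cvtColor(p['image'],cv2.COLOR_RGB2BGR),None,fx=6,fy=6,interpolation=2)
    R=np.array([[np.cos(q[2]),-np.sin(q[2])],[np.sin(q[2]),np.cos(q[2])]])
    def box(x0,x1,y0,y1,z,col):
        X=np.array([(x0,y0),(x1,y0),(x1,y1),(x0,y1)])@R.T+q[:2]; X=np.c_[X,np.full(4,z)]
        cv2.polylines(im,[((proj(p,X)+.5)*6-.5).round().astype(np.int32)],True,col,1)
    box(-67,67,-84,84,60,(255,0,255)); 
    for y in(-27,27): box(-62,62,y-2.5,y+2.5,60,(0,255,255))
    box(-45,45,-17,17,5,(0,0,255))
    l,t,w,h=b; cv2.imwrite(out,im[t*6:(t+h)*6,l*6:(l+w)*6])
crate('scene0.png','scene',(487,252.5,-.142),(185,232,100,100),'pics/c1.png')
crate('top0.png','top',(487,252.5,-.142),(148,190,75,65),'pics/c2.png')
E
python3 ov.py
```

```text
pad block seen [[486.2  27.6  51. ]]
```

View pics/c1.png

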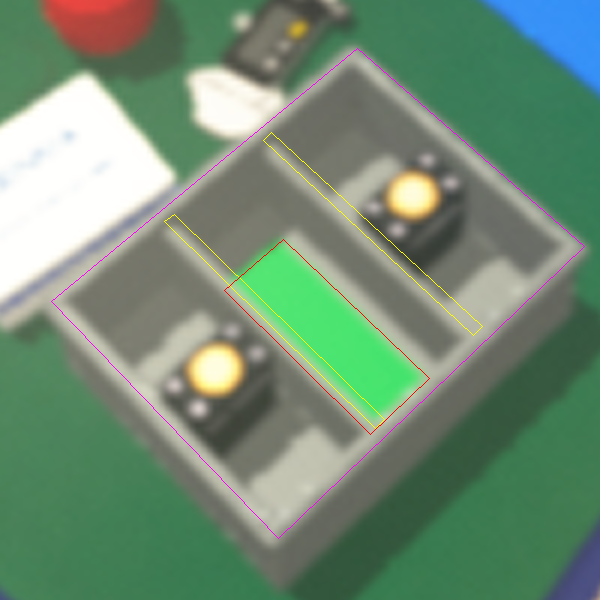

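View pics/c2.png

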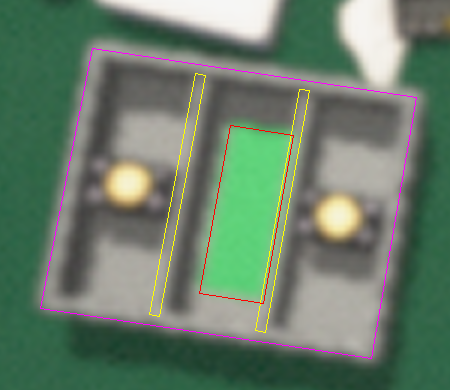

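Call:
{"op": "send_rows", "data": {"plan": "1 1 5 0 0; 0 0 3 0 0; 0 0 0 0 0"}}

```text
t: 23.1
eef_pos: [488.4, 251.7, 86.8]
tcp_rot: [-3.081, -0.013, 1.429]
ft_force: [-0.1, -0.0, -0.7]
opening: 0.248
```

Call:
{"op": "send_rows", "data": {"plan": "0 0 6 0 0; 0 0 8 0 0; 0 0 8 0 0; 0 0 6 0 0; 0 0 0 0 0"}}

```text
t: 23.6
eef_pos: [486.3, 252.2, 56.0]
tcp_rot: [-3.08, -0.012, 1.429]
ft_force: [0.5, 0.1, -1.0]
opening: 0.254
```

```bash
python3 go.py 488.5 251.5 30 1.43 0 35; python3 -c "
from h import *
for n,(t,b,l,r) in {'scene':(225,335,180,290)}.items():
    p=snap(n,n+'12.png'); im=cv2.imread('pics/'+n+'12.png'); cv2.imwrite('pics/'+n+'12c.png',cv2.resize(im[t:b,l:r],None,fx=5,fy=5,interpolation=2))"
```

```text
t 23.6 at [486.3 252.2  56. ] [-3.08  -0.012  1.429] F [ 0.5  0.1 -1. ] M [-0.1   0.01  0.01] open 24.2 n 1
-0 2 26 -0.001 0
```

View pics/scene12c.png

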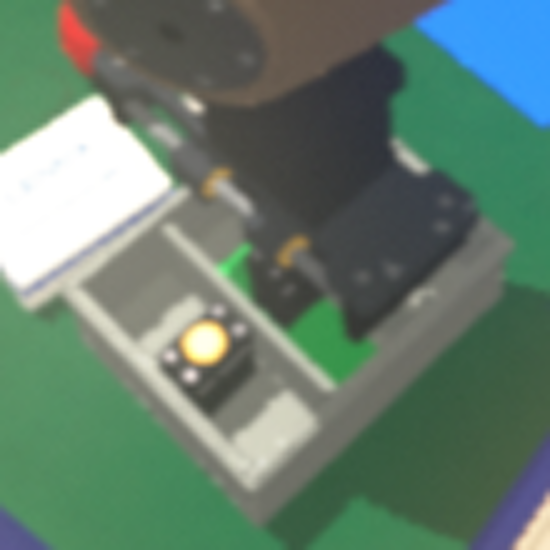

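Call:
{"op": "send_rows", "data": {"plan": "0 1 8 0 0; 0 0 7 0 0; 0 0 5 0 0; 0 0 3 0 0; 0 0 0 0 0"}}

```text
t: 24.15
eef_pos: [486.3, 252.7, 31.4]
tcp_rot: [-3.081, -0.013, 1.429]
ft_force: [0.3, -1.0, -1.8]
opening: 0.251
```

Call:
{"op": "send_rows", "data": {"plan": "0 0 2 0 0; 0 0 1 0 0; 0 0 0 0 0"}}

```text
t: 24.45
eef_pos: [486.3, 252.9, 28.4]
tcp_rot: [-3.081, -0.013, 1.429]
ft_force: [-0.6, -0.2, -1.2]
opening: 0.25
```

Call:
{"op": "send_rows", "data": {"plan": "0 0 1 0 0; 0 0 0 0 0"}}

```text
t: 24.65
eef_pos: [486.4, 253.0, 28.4]
tcp_rot: [-3.082, -0.013, 1.429]
ft_force: [0.3, 1.1, -0.7]
opening: 0.25
```

```bash
python3 go.py 488.5 251.5 28 1.43 0 35
```

```text
t 24.65 at [486.4 253.   28.4] [-3.082 -0.013  1.429] F [ 0.3  1.1 -0.7] M [-0.12  0.02 -0.04] open 23.8 n 1
-1 2 0 -0.001 0
```

Call:
{"op": "send_rows", "data": {"plan": "0 0 0 0 30; 0 0 0 0 45; 0 0 0 0 60; 0 0 0 0 60; 0 0 0 0 60; 0 0 0 0 60"}}

```text
t: 25.25
eef_pos: [486.8, 253.1, 28.7]
tcp_rot: [-3.083, -0.014, 1.429]
ft_force: [0.4, 0.1, 0.4]
opening: 0.62
```

Call:
{"op": "send_rows", "data": {"plan": "0 0 -10 0 60; 0 0 -20 0 60; 0 0 -30 0 60; 0 0 -40 0 60; 0 0 -40 0 60; 0 0 -30 0 60; 0 0 0 0 60"}}

```text
t: 25.95
eef_pos: [496.3, 248.9, 208.4]
tcp_rot: [-3.082, -0.013, 1.429]
ft_force: [0.6, -0.1, -0.0]
opening: 0.63
```

Call:
{"op": "send_rows", "data": {"plan": "-45 0 0 0 60; -45 0 0 0 60; -45 0 0 0 60; -45 0 0 0 60; -45 0 0 0 60; 0 0 0 0 60"}}

```text
t: 26.55
eef_pos: [461.9, 19.7, 206.2]
tcp_rot: [-3.085, -0.014, 1.433]
ft_force: [0.8, 0.9, 0.3]
opening: 0.632
```

Run:
```python
from h import *
for n,(t,b,l,r) in {'scene':(225,335,180,290),'top':(180,270,140,230)}.items():
    p=snap(n,n+'13.png'); im=cv2.imread('pics/'+n+'13.png'); cv2.imwrite('pics/'+n+'13c.png',cv2.resize(im[t:b,l:r],None,fx=5,fy=5,interpolation=2))
    cv2.imwrite('pics/'+n+'13k.png',cv2.resize(im[125:205,290:390] if n=='scene' else im[190:260,290:400],None,fx=5,fy=5,interpolation=2))
```

```text
(no output)
```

View pics/scene13c.png

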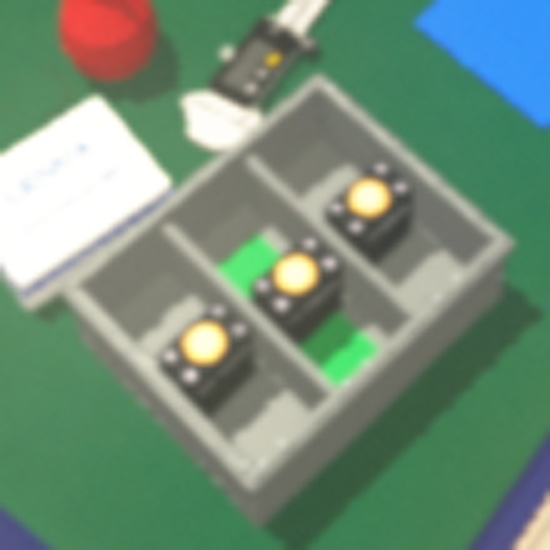

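View pics/top13c.png

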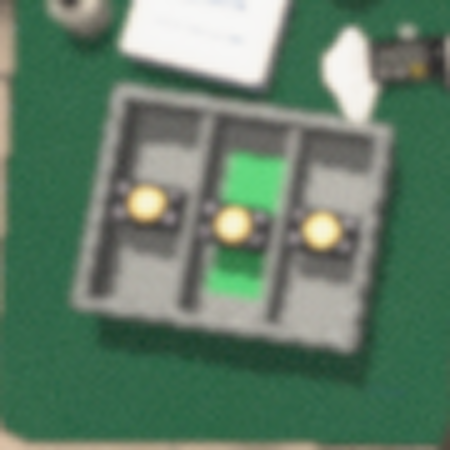

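View pics/scene13k.png

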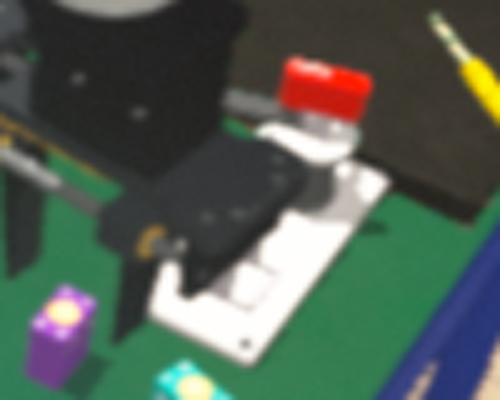

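The block stands upright in the green cell at scene crop (297,272), aligned the same way as the two stored blocks. The knob is still open and the arm is clear of everything.

```bash
python3 -c "
from h import *
print(job_done())"
```

```text
the job is handed in; nothing more can be done
None
```

The job is handed in, and as far as the cameras show it is done. The hand-in itself reports no verdict.

- **Knob:** I turned it clockwise by about 1.28 rad. It stayed open after release, and the last picture shows it still open with the clamp arm swung aside.
- **Blue pad:** I lifted the block out by its 40 mm sides, stood it upright on the pad and let go of it.
- **Crate:** I took the block again across its 24 mm sides and lowered it into the green cell. I let go once it stopped sinking at 28.4 mm tool height, against 28.1 mm expected.
- **Last pictures:** Both cameras show the block upright and roughly centred in the green cell, its wide side across the cell, like the two stored blocks. I saw nothing else near the crate displaced. Handed in about 26.6 s into the 67 s.

**Disagreements:**
- The two cameras and the robot's own position differed by about 1–3 mm. I aimed at a compromise of y ≈ 251.5 mm for the cell centre and released at about 253 mm, so the block is probably 1–2 mm off centre across the cell.
- The tool's tilt drifted to about 0.06 rad over the run. This did not show in how the block stands.

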